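# Tare the egg scale for its bowl

## Task

Set the empty red egg bowl down gently, upright and in the middle of the scale's round pan and let go of it. Then, once the needle has settled, zero the scale for the bowl: press lightly on the black rubber bezel ring and turn it until its long white zero mark points the same way as the long thin end of the needle, and leave it so. Do not press hard on the scale, and leave the basket, watering can and feed scoop where they are.

Things in the scene. Friction and masses are not known exactly. Their poses are not given: they have to be found in the camera images.
- scale: White enamelled mechanical scale, fixed to the bench: a low housing 170 (x) by 400 (y) by 60 high. Origin under the middle of the housing on the bench; x points across its depth (away from the robot at yaw 0), y along its length; the pan's centre is at y = -105, the dial's at y = +85.
- bowl: Loose red stoneware egg bowl, empty, round and without handles: 120 outer diameter at the rim, 55 high, foot 80 diameter, wall 8 thick and nearly upright over the top 33; inner floor 8 above the bench. It weighs between 0.33 and 0.61 kg. Origin at the centre of its underside, z up. It can be pinched by its wall from above, one finger inside.
- pan_top (a point): Centre of the upper face of the scale's round flat steel pan, 144 diameter, 85 above the bench when empty. The pan sinks under load against a spring: 400 N/m, so it sinks 7 to 15 mm under the bowl.
- pan (a joint): How far the pan has sunk, in m: 0 empty, at most 0.020.
- dial_centre (a point): Point on the dial's vertical axis at the height of the unpressed bezel's upper face, 78 above the bench; fixed, axes as the scale's. The bezel is a flat black rubber ring, outer diameter 116, inner 73, round a clear flat window that turns and sinks with it, level with its face; 18 proud of the housing, no lugs, too wide to grasp.
- needle (a joint): Angle of the black needle under the bezel's window, in rad: 0 with the pan empty, when it points along the scale's +x; it grows clockwise seen from above as the pan sinks (130 rad per m), to about 1.0 to 1.9 under the bowl. The needle cannot be touched; it settles within about a second.
- needle_tip (a point): Tip of the needle's long thin end (its tail is 15 long and broad), 33 from the dial's axis and 67 above the bench. x points outward along the needle, z up.
- bezel (a joint): Bezel angle in rad, growing clockwise seen from above; at 0 its zero mark points along the scale's +x, so the scale is zeroed when this equals needle (whole turns aside). It turns either way, nearly two turns, against about 0.08 N m of friction and stays where left. A fingertip must press on it to carry it round, else it slips; fingertip friction varies.
- bezel_press (a joint): How far the bezel ring is pressed down, in m, 0 to 0.008. It is sprung: starts to sink at about 2 N, 9 N at the bottom of its travel (900 N/m), and rises when let go.
- zero_mark (a point): Middle of the white zero mark on the bezel's upper face, 46 from the dial's axis: a T-shaped bar 18 long across the whole width of the ring, its 11 wide head outermost; the other 23 white ticks are short (4 to 7) and at the inner edge. x points outward.
- basket: Bystander: wooden egg basket 170 by 240 by 90 with a hoop handle up to 190 high, with eggs in it, to the left of the scale. Origin at the centre of its underside.
- watering_can: Bystander: green plastic watering can, 156 diameter, 155 high, with spout and handle to 195, reaching 190 from its axis on the spout side, far right. Origin at the centre of its underside.
- feed_scoop: Bystander: stainless feed scoop lying on the bench beyond the scale, 110 by 75 blade, 40 high, and 100 handle. Origin where handle and blade meet.
There are look-alikes about, which are no part of the job. Of the things like the bowl, leave any that is yellow; of the rest the smaller one is meant.

How it is judged:
By the outcome, as a careful person would: the job done as asked, in the order asked, and still so for the second after the job is handed in, with the robot touching nothing.
It also fails if it takes over 61 s, if anything falls off the work surface, if the arm or the gripper's body presses on something with over 40 N, if the wrist force passes 120 N, or if a joint passes its speed limit or range.

## Robot

A 7-joint arm with a two-finger parallel gripper is mounted at the origin on the work surface. World frame = base frame: x ahead of the robot, y to its left, z up, the work surface at z = 0. Lengths are in m, angles in rad, forces in N, time in s.
With the tool pointing down it reaches from about 0.4 to 0.875 m from the base axis. Payload 19.3 kg.
Tool frame: the origin (TCP) lies at the very end of the fingers, on their centre line; the grasp point (between the pads) lies 19 mm behind it; z points along the fingers, y is the line along which they close (so a half turn about z gives the same grasp; the last joint's range is limited). The gripper opens to 85 mm and grips with 20 to 120 N. Pads are 22 mm wide; open, the fingers measure 114 mm over their backs; the gripper's body (76 mm by 85 mm) begins 54 mm behind the grasp point. The pads swing forward as they close: fully open they stand 13 mm farther back than shut.
Start: joints at [1.057, 0.521, -0.036, 1.599, 0.021, 1.021, -0.113], TCP at [0.268, -0.564, 0.231] pointing down, gripper open.
Joint ranges: [-2.91, 2.91], [-0.3, 2.13], [-1.5, 1.42], [0.17, 2.43], [-1.26, 4.41], [0.16, 1.93], [-2.52, 2.52]. Speed limits (rad/s): [1.89, 1.89, 2.39, 2.39, 3.01, 3.01, 3.01].

## Interface

Orientations are given as [roll, pitch, yaw] about the fixed x, y, z axes, in that order (R = Rz(yaw) Ry(pitch) Rx(roll)).
In Python, from workcell import monitor, optics, workorder gives the robot as it stands.
- The arm moves only by the tool apply_moves, never from a script. Its arguments are lists of equal length, an entry for each row: "linear": the shift along the tool's x, y, z each as a share of 0.1 m, from -1 to 1, a list of three; "delta_rot": the turn, a rotation vector about the tool's x, y, z each as a share of 120 degrees, from -1 to 1, a list of three. A call has exactly 5 rows; each row is the pose to reach, as a shift and turn from the pose commanded when the call began, along the tool's axes at that moment; what a row does not reach only later rows make up. A row lasts 1/12 s, in which the tool goes at most 41.7 mm and 7.16 degrees, less where a joint would pass 70% of its speed; a pose out of reach is approached as far as the arm can. A call with a number of a shift or a turn outside -1 to 1 is refused whole. A call with a gripper value outside its range is refused whole. "gripper" is the opening, from -1 (shut) to 1 (fully open), set as the call begins (left out, the last holds). The fingers move at their own pace and stop on an object; "force" is the grip in N (left out, the last holds). Time passes only in rows, so rows that repeat a pose let the fingers close, or fill a call up. It gives the time, the measured TCP pose, the force, the opening and the grip force at its end, in the units of the state.
- monitor.observe(): the state, without advancing time (a new reading comes with each control period).
- optics.grab_frame(name): name is "scene" or "top" or "wrist"; returns (picture, depth): 480x640x3 uint8, red, green, blue; 480x640 float32, m along the optical axis (not along the pixel's ray), 0 where there is no reading.
- optics.camera_info(name): a dict with "fx", "fy", "cx", "cy" (pixels), "rvec" (rotation vector, rad) and "tvec" (3), from world to camera coordinates, as OpenCV has them; the wrist camera has in their place "T_tool_cam" (4x4, takes a point from camera to tool coordinates, whose origin is the TCP and whose axes are the flange's). Camera axes: x right, y down, z forward; pixel columns grow to the right and rows downward; lengths in m; the calibration is good to about 2 mm. A picture is of the moment at which its call begins: read the wrist's pose just before it. camera_info takes no time and is no camera call.
- workorder.job_done(): hands the job in; it is judged then, once.
The state is a dict: "clock": time; "qpos": joint angles; "qd": joint speeds; "joint_efforts": joint torques, N m; "position": TCP position; "tool_rot": TCP orientation; "force": force on the tool from outside, world axes, zero at the start; "moment": the same for the moment, N m; "grip_width": finger opening in m; "finger_force": force on a finger pad.
Only numpy, scipy, OpenCV 4.12 (cv2) and the standard library are available. Lean on these libraries where they do the work, as an engineer would, in place of code of your own. Each camera call takes 0.05 s, during which the arm holds its last target. There are 200 camera calls.

## Working session

There is one attempt and no reset: what is moved stays moved. The work goes in short steps, Python scripts to look and compute and a tool call to move; the robot and the scene stay as the last step left them, time stands still between calls to the robot, and variables do not carry over. Pictures are saved under pics/ and viewed, at most 10 in all, crops included, and the job is handed in when it is done.

Besides the shell and the picture viewer there is one more tool, called after ">>>" as name(argument=value, ...) on one line, values as JSON. apply_moves: Moves the arm, as the interface text tells. Its arguments: {"type":"object","properties":{"linear":{"type":"array"},"delta_rot":{"type":"array"},"gripper":{"type":"number"},"force":{"type":"number"}},"required":["linear","delta_rot"]}

```bash
mkdir -p pics; cat > h.py <<'E'
import numpy as np, cv2
from scipy.spatial.transform import Rotation as R
from workcell import monitor, optics, workorder
def pose(s):
    T=np.eye(4); T[:3,:3]=R.from_euler('xyz',s['tool_rot']).as_matrix() if len(s['tool_rot'])==3 else None
    T[:3,3]=s['position']; return T
def camT(name,s=None):
    c=optics.camera_info(name)
    if name=='wrist': return c,pose(s)@np.array(c['T_tool_cam'])
    T=np.eye(4);T[:3,:3]=cv2.Rodrigues(np.array(c['rvec'],float))[0];T[:3,3]=np.ravel(c['tvec']);return c,np.linalg.inv(T)
def grab(name,fn):
    s=monitor.observe(); p,d=optics.grab_frame(name)
    cv2.imwrite(f'pics/{fn}.png',p[:,:,::-1]); c,T=camT(name,s)
    np.savez(f'pics/{fn}.npz',p=p,d=d,T=T,K=[c['fx'],c['fy'],c['cx'],c['cy']]); return p,d
def load(fn): return np.load(f'pics/{fn}.npz')
def pt(f,u,v,z=None):
    """world point at pixel: by depth, or by cutting plane z"""
    fx,fy,cx,cy=f['K'];T=f['T'];r=np.array([(u-cx)/fx,(v-cy)/fy,1.])
    if z is None: return T[:3,:3]@(r*f['d'][int(v),int(u)])+T[:3,3]
    w=T[:3,:3]@r; return T[:3,3]+w*(z-T[2,3])/w[2]
def cloud(f):
    v,u=np.mgrid[:480,:640];fx,fy,cx,cy=f['K'];d=f['d']
    return np.stack([(u-cx)/fx*d,(v-cy)/fy*d,d],-1)@f['T'][:3,:3].T+f['T'][:3,3]
E
python3 - <<'E'
from h import *
grab('top','top0');grab('scene','scene0')
s=monitor.observe();print(s)
for n in('top','scene'):print(n,load(n+'0')['T'].round(3).tolist(),load(n+'0')['K'])
print(optics.camera_info('wrist'))
E
```

```text
{'clock': 0.1, 'qpos': array([ 1.05682479,  0.5219618 , -0.03631963,  1.59994365,  0.02119734,
        1.02111584, -0.11281326]), 'qd': array([ 0.00105558, -0.00056534, -0.00029611, -0.00051249,  0.00108268,
       -0.00090358,  0.00059441]), 'joint_efforts': array([ 2.41917922e-03, -9.28490710e+01,  1.98260486e+00, -3.70536304e+01,
        1.79498788e-02,  5.30548146e-03, -1.81652445e-05]), 'position': array([ 0.26817699, -0.56420176,  0.23078141]), 'tool_rot': array([-3.14055162e+00,  7.52220433e-05,  4.43739046e-01]), 'force': array([-0.46795236, -0.79271238, -0.08100246]), 'moment': array([-0.04114827,  0.04445225, -0.00925847]), 'finger_force': 0.0, 'grip_width': 0.08549085951059869}
top [[-0.005, -0.997, 0.072, 0.401], [-1.0, 0.004, -0.018, 0.077], [0.018, -0.072, -0.997, 1.735], [0.0, 0.0, 0.0, 1.0]] [573.02389214 573.02389214 319.89296411 242.75864907]
scene [[0.414, 0.718, -0.559, 1.519], [0.91, -0.316, 0.268, -0.404], [0.016, -0.62, -0.785, 1.511], [0.0, 0.0, 0.0, 1.0]] [580.00051652 580.00051652 317.16197826 248.26027717]
{'fx': 375.4534997446379, 'fy': 375.4534997446379, 'cx': 312.280272977041, 'cy': 238.85916536725597, 'T_tool_cam': array([[ 2.02271766e-04, -9.63220707e-01, -2.68711423e-01,
         6.80895738e-02],
       [ 9.99999797e-01,  3.57404023e-04, -5.28400426e-04,
        -4.41930407e-04],
       [ 6.05004776e-04, -2.68711262e-01,  9.63220583e-01,
        -1.42642090e-01],
       [ 0.00000000e+00,  0.00000000e+00,  0.00000000e+00,
         1.00000000e+00]])}
```

View pics/top0.png

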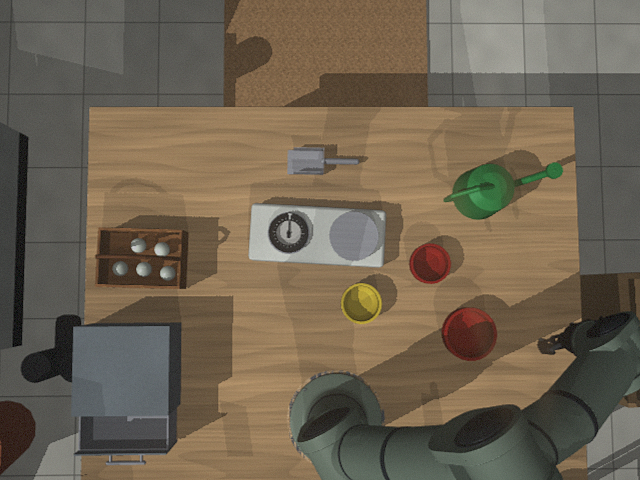

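View pics/scene0.png

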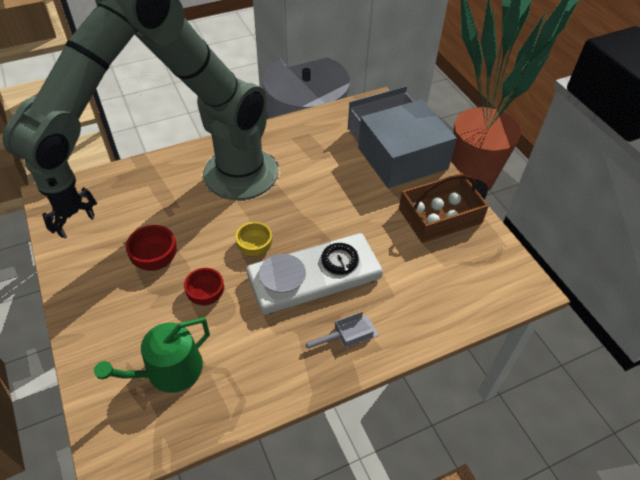

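The small red bowl is at about (431,263) in the top view and (204,286) in the scene view. The pan is at (356,236) / (282,273) and the dial at (289,232) / (340,259). The larger red bowl, at (470,334), is the decoy.

```bash
python3 - <<'E'
from h import *
for n,box in(('top0',(400,235,460,290)),('scene0',(180,262,228,308))):
    f=load(n);P=cloud(f);p=f['p'].astype(int);u0,v0,u1,v1=box
    m=(p[...,0]>1.8*p[...,1]+15)&(p[...,0]>1.8*p[...,2]+15);b=np.zeros_like(m);b[v0:v1,u0:u1]=1;m&=b
    Q=P[m];top=np.percentile(Q[:,2],97);r=Q[Q[:,2]>top-.006]
    (c,rad)=cv2.minEnclosingCircle(r[:,:2].astype(np.float32));print(n,'bowl zmax',top,Q[:,2].min(),'circ',c,rad)
    A=np.c_[2*r[:,:2],np.ones(len(r))];x=np.linalg.lstsq(A,(r[:,:2]**2).sum(1),rcond=None)[0];print(x[:2])
    # scale: surfaces by height
    S=(P[...,0]>.2)&(P[...,0]<.62)&(P[...,1]>-.25)&(P[...,1]<.3)
    h=S&(P[...,2]>.048)&(P[...,2]<.1)&~m
    c0=pt(f,*((356,236) if n=='top0' else (282,273)));d0=pt(f,*((289,232) if n=='top0' else (340,259)))
    print('seeds',c0,d0)
    near=S&(np.linalg.norm(P[...,:2]-(c0+d0)[:2]/2,axis=-1)<.26)&(P[...,2]>.05)&(P[...,2]<.1)&(P[...,0]>c0[0]-.09)
    q=P[near]; box=cv2.minAreaRect(q[:,:2].astype(np.float32));print('rect',box)
    w=q[np.linalg.norm(q[:,:2]-c0[:2],axis=1)<.085];pan=w[w[:,2]>c0[2]-.008];print('pan',pan.mean(0),np.median(pan[:,2]),cv2.minEnclosingCircle(pan[:,:2].astype(np.float32)))
    w=q[np.linalg.norm(q[:,:2]-d0[:2],axis=1)<.07];bz=w[w[:,2]>.0705];print('bez',bz.mean(0),np.median(bz[:,2]),cv2.minEnclosingCircle(bz[:,:2].astype(np.float32)))
f=load('top0');a=cv2.resize(f['p'][190:280,240:390],None,fx=5,fy=5,interpolation=cv2.INTER_CUBIC);cv2.imwrite('pics/c0.png',a[:,:,::-1])
E
```

```text
top0 bowl zmax 0.061134021051891176 -0.0031313996555604184 circ (0.4322131276130676, -0.1298617422580719) 0.20919418334960938
[ 0.43362459 -0.15272702]
seeds [ 0.53851491 -0.05742925  0.08928829] [0.55323556 0.13675103 0.06211624]
rect ((0.5452221035957336, 0.05516223609447479), (0.39923128485679626, 0.16740281879901886), 86.8851089477539)
pan [ 0.53994134 -0.04914669  0.08662348] 0.08625969368446418 ((0.5403117537498474, -0.04958971589803696), 0.07183094322681427)
bez [0.55237564 0.14041381 0.0783013 ] 0.07820636123726254 ((0.551929235458374, 0.14084969460964203), 0.05873534828424454)
scene0 bowl zmax 0.057029563324526376 -0.007270541642383721 circ (0.962142288684845, -0.34283462166786194) 0.5606994032859802
[ 0.96222094 -0.37914888]
seeds [ 0.54550236 -0.053674    0.08335839] [0.55133604 0.14033045 0.05766354]
rect ((0.5414844155311584, 0.05175060033798218), (0.40019264817237854, 0.16431783139705658), 88.87592315673828)
pan [ 0.54564816 -0.05251999  0.0836487 ] 0.08358276349872384 ((0.5436532497406006, -0.05195321515202522), 0.0741933062672615)
bez [0.55761101 0.13640431 0.07644481] 0.07622434634659792 ((0.5554515719413757, 0.13471239805221558), 0.061303891241550446)
```

View pics/c0.png

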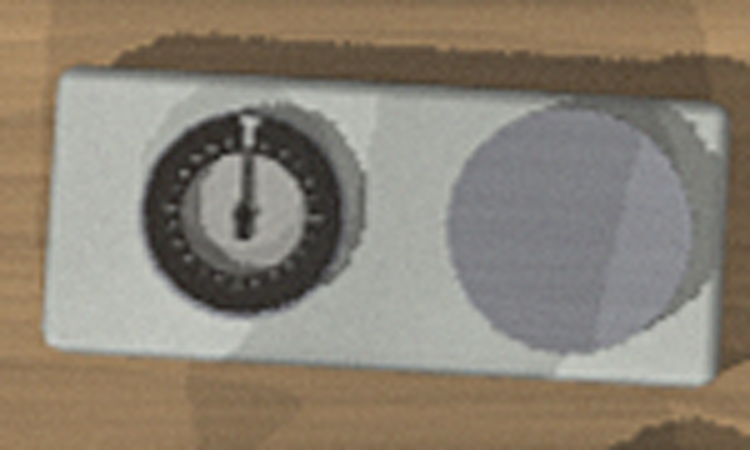

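The crop shows the bezel ring around (245,213), with the zero mark and needle both pointing up along the scale's +x. The pan is centred near (570,228). I'll now fix the bowl fit.

```bash
cat >> h.py <<'E'
def rim(f,c0,rlo=.03,rhi=.075,zlo=.04,zhi=.075):
    P=cloud(f);p=f['p'].astype(int)
    m=(p[...,0]>1.8*p[...,1]+15)&(p[...,0]>1.8*p[...,2]+15)&(f['d']>0)
    r=np.linalg.norm(P[...,:2]-c0,axis=-1);q=P[m&(r>rlo)&(r<rhi)&(P[...,2]>zlo)&(P[...,2]<zhi)]
    z=np.percentile(q[:,2],90);q=q[q[:,2]>z-.006]
    A=np.c_[2*q[:,:2],np.ones(len(q))];x=np.linalg.lstsq(A,(q[:,:2]**2).sum(1),rcond=None)[0]
    return x[:2],np.sqrt(x[2]+x[:2]@x[:2]),z,cv2.minEnclosingCircle(q[:,:2].astype(np.float32)),len(q)
def totool(T,target):
    return T[:3,:3].T@(np.array(target)-T[:3,3])/.1
E
python3 - <<'E'
from h import *
for n,u in(('top0',(431,263)),('scene0',(204,286))):
    f=load(n); c=pt(f,*u)[:2]
    for i in range(3): o=rim(f,c);c=o[0]
    print(n,o)
T=pose(monitor.observe());print(T.round(3).tolist())
for t in((.46,-.18,.23),):print(totool(T,t))
E
```

```text
top0 (array([ 0.46062499, -0.27657868]), np.float64(0.05550045331499328), np.float64(0.0601444834433823), ((0.46145129203796387, -0.27700334787368774), 0.0599205456674099), 182)
scene0 (array([ 0.46575025, -0.27985464]), np.float64(0.055545703553599175), np.float64(0.056250518071429355), ((0.4650832712650299, -0.2813445031642914), 0.06159134954214096), 228)
[[0.903, 0.429, -0.001, 0.268], [0.429, -0.903, 0.001, -0.564], [-0.0, -0.001, -1.0, 0.231], [0.0, 0.0, 0.0, 1.0]]
[ 3.38190797 -2.64638599  0.01031466]
```

>>> apply_moves(linear=[[0.2,-0.12,0],[0.45,-0.26,0],[0.7,-0.4,0],[0.9,-0.52,0],[1.0,-0.58,0]], delta_rot=[[0,0,0],[0,0,0],[0,0,0],[0,0,0],[0,0,0]], gripper=1)

```text
clock: 0.52
position: [0.3356, -0.4666, 0.2311]
tool_rot: [-3.141, -0.001, 0.447]
force: [0.8, 0.4, 0.1]
grip_width: 0.0854
finger_force: 0.0
```

>>> apply_moves(linear=[[0.2,-0.12,0],[0.45,-0.26,0],[0.7,-0.4,0],[0.9,-0.52,0],[1.0,-0.58,0]], delta_rot=[[0,0,0],[0,0,0],[0,0,0],[0,0,0],[0,0,0]])

```text
clock: 0.93
position: [0.4006, -0.3717, 0.2312]
tool_rot: [-3.141, -0.001, 0.446]
force: [0.6, 0.8, -0.3]
grip_width: 0.0853
finger_force: 0.0
```

>>> apply_moves(linear=[[0.2,-0.12,0],[0.45,-0.26,0],[0.7,-0.4,0],[0.95,-0.56,0],[1.0,-0.58,0]], delta_rot=[[0,0,0],[0,0,0],[0,0,0],[0,0,0],[0,0,0]])

```text
clock: 1.35
position: [0.4668, -0.275, 0.2312]
tool_rot: [-3.141, -0.001, 0.448]
force: [1.1, 1.0, -0.2]
grip_width: 0.0855
finger_force: 0.0
```

```bash
python3 - <<'E'
from h import *
grab('wrist','w1'); s=monitor.observe();print(s['clock'],s['position'],s['tool_rot'],s['qpos'].round(2),s['force'])
f=load('w1');c=np.array([.463,-.279])
for i in range(3): o=rim(f,c,zlo=.03);c=o[0]
print(o)
E
```

```text
1.4 [ 0.46629464 -0.27619268  0.23118558] [-3.14101476e+00 -6.75060288e-04  4.47461480e-01] [ 0.52  0.39 -0.13  1.82  0.06  0.94 -0.75] [ 0.36492442  1.5535965  -0.29268614]
(array([ 0.46132163, -0.27983293]), np.float64(0.055210959240840914), np.float64(0.05553847769018802), ((0.4607943594455719, -0.28013667464256287), 0.059743743389844894), 3716)
```

View pics/w1.png

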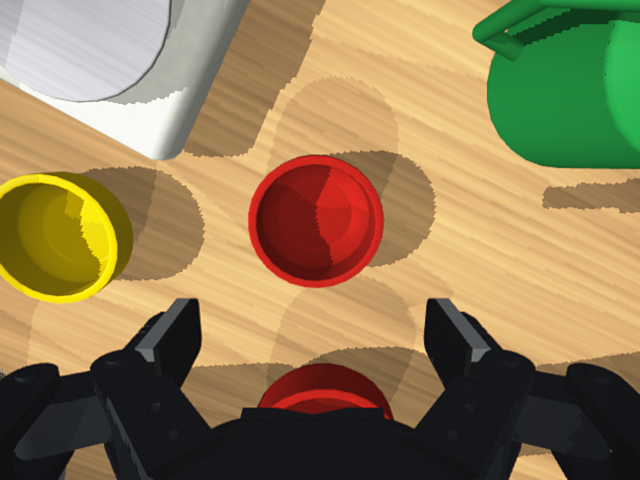

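Bowl centre is (0.461,-0.280) with the rim at 0.0555, which agrees with the other views. I'll grip the right-hand wall (tool +y side).

>>> apply_moves(linear=[[-0.02,0.19,0.1],[-0.04,0.38,0.3],[-0.06,0.57,0.5],[-0.06,0.57,0.8],[-0.06,0.57,1.0]], delta_rot=[[0,0,0],[0,0,0],[0,0,0],[0,0,0],[0,0,0]], gripper=0.2, force=60)

```text
clock: 1.82
position: [0.4819, -0.335, 0.1289]
tool_rot: [-3.141, 0.002, 0.441]
force: [0.2, 1.4, -0.4]
grip_width: 0.0513
finger_force: 0.0
```

```bash
python3 - <<'E'
from h import *
grab('wrist','w2'); s=monitor.observe();T=pose(s);print(s['position'],s['force'],s['grip_width'])
f=load('w2');c=np.array([.4613,-.28])
for i in range(3): o=rim(f,c,zlo=.03);c=o[0]
print(o)
c=(np.array([.4613,-.28])*2+o[3][0])/3
print(totool(T,[*(c+.056*T[:2,1]),.025]))
E
```

```text
[ 0.48051651 -0.33353874  0.1257661 ] [-2.33511467  1.03284575 -5.63946688] 0.05143673951018009
(array([ 0.4616352 , -0.28048977]), np.float64(0.05512700919263509), np.float64(0.055489362568249434), ((0.4606231451034546, -0.27991384267807007), 0.060198504477739334), 7432)
[ 0.05732383 -0.00285071  1.00745736]
```

>>> apply_moves(linear=[[0.06,0,0.25],[0.06,0,0.5],[0.06,0,0.75],[0.06,0,0.95],[0.06,0,0.98]], delta_rot=[[0,0,0],[0,0,0],[0,0,0],[0,0,0],[0,0,0]])

```text
clock: 2.28
position: [0.487, -0.3305, 0.0308]
tool_rot: [-3.139, 0.003, 0.443]
force: [-0.9, 0.5, -0.5]
grip_width: 0.0511
finger_force: 0.0
```

>>> apply_moves(linear=[[0,0,0],[0,0,0],[0,0,0],[0,0,0],[0,0,0]], delta_rot=[[0,0,0],[0,0,0],[0,0,0],[0,0,0],[0,0,0]])

```text
clock: 2.7
position: [0.4895, -0.3304, 0.0344]
tool_rot: [3.14, -0.001, 0.444]
force: [-0.1, 0.9, -0.2]
grip_width: 0.0513
finger_force: 0.0
```

>>> apply_moves(linear=[[-0.02,0,0.05],[-0.04,-0.02,0.09],[-0.04,-0.02,0.09],[-0.04,-0.02,0.09],[-0.04,-0.02,0.09]], delta_rot=[[0,0,0],[0,0,0],[0,0,0],[0,0,0],[0,0,0]])

```text
clock: 3.12
position: [0.4846, -0.3298, 0.0242]
tool_rot: [-3.141, 0.0, 0.444]
force: [-0.1, 0.2, 0.3]
grip_width: 0.0509
finger_force: 0.0
```

>>> apply_moves(linear=[[0,0,0],[0,0,0],[0,0,0],[0,0,0],[0,0,0]], delta_rot=[[0,0,0],[0,0,0],[0,0,0],[0,0,0],[0,0,0]], gripper=-1, force=60)

```text
clock: 3.53
position: [0.4847, -0.33, 0.0246]
tool_rot: [3.141, -0.0, 0.444]
force: [0.4, -0.2, 4.9]
grip_width: 0.0091
finger_force: 55.2
```

>>> apply_moves(linear=[[0,0,0],[0,0,0],[0,0,0],[0,0,0],[0,0,0]], delta_rot=[[0,0,0],[0,0,0],[0,0,0],[0,0,0],[0,0,0]])

```text
clock: 3.95
position: [0.4847, -0.33, 0.0246]
tool_rot: [3.141, -0.0, 0.444]
force: [-1.1, -0.1, 5.2]
grip_width: 0.0094
finger_force: 55.2
```

>>> apply_moves(linear=[[0,0,-0.1],[0,0,-0.3],[0,0,-0.5],[0,0,-0.7],[0,0,-0.75]], delta_rot=[[0,0,0],[0,0,0],[0,0,0],[0,0,0],[0,0,0]])

```text
clock: 4.37
position: [0.4855, -0.3305, 0.1024]
tool_rot: [3.139, -0.002, 0.444]
force: [1.3, -0.8, -5.5]
grip_width: 0.0094
finger_force: 55.9
```

>>> apply_moves(linear=[[0,0,-0.2],[0,0,-0.4],[0,0,-0.6],[0,0,-0.65],[0,0,-0.65]], delta_rot=[[0,0,0],[0,0,0],[0,0,0],[0,0,0],[0,0,0]])

```text
clock: 4.78
position: [0.485, -0.3302, 0.165]
tool_rot: [3.14, -0.001, 0.444]
force: [0.1, -0.7, -6.0]
grip_width: 0.0093
finger_force: 58.2
```

```bash
python3 - <<'E'
from h import *
s=monitor.observe();T=pose(s);print(s['position'],s['force'],s['moment'],s['grip_width'],s['qpos'].round(2))
grab('top','top2')
f=load('top2');c=T[:2,3]-.056*T[:2,1];print('expect',c)
dz=T[2,3]-.0246
for i in range(3): o=rim(f,c,zlo=.02+dz,zhi=.08+dz);c=o[0]
print(o,dz)
c=T[:2,3]-.0555*T[:2,1]
print(totool(T,[.541+T[0,3]-c[0],-.051+T[1,3]-c[1],T[2,3]]))
E
```

```text
[ 0.48496147 -0.33015487  0.16501235] [ 0.14125159 -0.71506976 -5.99101495] [-0.27896855 -0.1478666  -0.03332466] 0.009262048243117235 [ 0.57  0.54 -0.11  1.76  0.07  0.84 -0.7 ]
expect [ 0.46092243 -0.27957704]
(array([ 0.46068273, -0.27661525]), np.float64(0.05545381142669914), np.float64(0.19697167168954327), ((0.45968183875083923, -0.2760298550128937), 0.05945272743701935), 181) 0.14041234984159418
[ 1.70445432e+00 -1.72570416e+00 -8.87380398e-04]
```

>>> apply_moves(linear=[[0.1,-0.1,0],[0.3,-0.3,0],[0.52,-0.52,0],[0.72,-0.72,0],[0.85,-0.85,0]], delta_rot=[[0,0,0],[0,0,0],[0,0,0],[0,0,0],[0,0,0]])

```text
clock: 5.25
position: [0.5252, -0.2129, 0.1626]
tool_rot: [-3.139, 0.001, 0.446]
force: [0.6, 0.0, -5.2]
grip_width: 0.0093
finger_force: 58.4
```

>>> apply_moves(linear=[[0.2,-0.2,0],[0.42,-0.42,0],[0.62,-0.62,0],[0.77,-0.77,0],[0.85,-0.85,0]], delta_rot=[[0,0,0],[0,0,0],[0,0,0],[0,0,0],[0,0,0]])

```text
clock: 5.67
position: [0.5652, -0.0996, 0.1626]
tool_rot: [-3.139, 0.001, 0.447]
force: [0.0, 0.3, -4.8]
grip_width: 0.0087
finger_force: 58.5
```

>>> apply_moves(linear=[[0,0,0],[0,0,0],[0,0,0],[0,0,0],[0,0,0]], delta_rot=[[0,0,0],[0,0,0],[0,0,0],[0,0,0],[0,0,0]])

```text
clock: 6.08
position: [0.5647, -0.1044, 0.1641]
tool_rot: [3.142, 0.001, 0.442]
force: [-1.1, 0.7, -6.0]
grip_width: 0.0096
finger_force: 58.5
```

```bash
python3 - <<'E'
from h import *
s=monitor.observe();T=pose(s);print(s['position'],s['tool_rot'],s['force'],s['qpos'].round(2))
grab('wrist','w3');f=load('w3');P=cloud(f);p=f['p'].astype(int)
c=T[:2,3]-.0555*T[:2,1];print('bowl at',c,rim(f,c,zlo=.15,zhi=.22))
sat=p.max(-1)-p.min(-1)
m=(P[...,2]>.081)&(P[...,2]<.092)&(sat<40)&(np.hypot(P[...,0]-.5405,P[...,1]+.0525)<.085);q=P[m]
print('pan pts',len(q),np.median(q[:,2]))
# pan edge: fit circle to hull with known visible edge
from scipy.optimize import least_squares
h=cv2.convexHull(q[:,:2].astype(np.float32))[:,0]; g=least_squares(lambda x:np.hypot(*(h-x).T)-.072,[.5405,-.0525],loss='soft_l1',f_scale=.001);print(g.x,len(h),np.round(g.fun*1e3,1))
m=(P[...,2]>.074)&(P[...,2]<.0815)&(p.max(-1)<110)&(np.hypot(P[...,0]-.553,P[...,1]-.139)<.065)
q=P[m];print('bezel pts',len(q));
if len(q)>50:
  print(cv2.minEnclosingCircle(q[:,:2].astype(np.float32)),np.median(q[:,2]))
E
```

```text
[ 0.56473448 -0.10437556  0.16406632] [3.14156603e+00 5.22968277e-04 4.42337361e-01] [-1.10430064  0.74696397 -5.96918063] [ 0.17  0.52 -0.13  1.8   0.09  0.83 -1.13]
bowl at [ 0.54097753 -0.05421724] (array([ 0.54254329, -0.05455655]), np.float64(0.0545819025024505), np.float64(0.19379983256599487), ((0.5409956574440002, -0.05327071249485016), 0.060356657952070236), 15754)
pan pts 9187 0.08493037263452455
[ 0.53999937 -0.05239502] 38 [ 0.2 -0.1  0.1  0.2  0.1 -0.1 -0.   0.2  0.1 -0.1  0.1 -0.1  0.   0.1
 -0.2  0.  -0.1 -0.  -0.7 -1.3 -0.8 -0.1 -0.5 -0.3  0.  -0.2  0.   0.2
 -0.1 -0.   0.1  0.  -0.1 -0.   0.1  0.  -0.   0.1]
bezel pts 2876
((0.5615591406822205, 0.09686797857284546), 0.041077904403209686) 0.07772551501366785
```

View pics/w3.png

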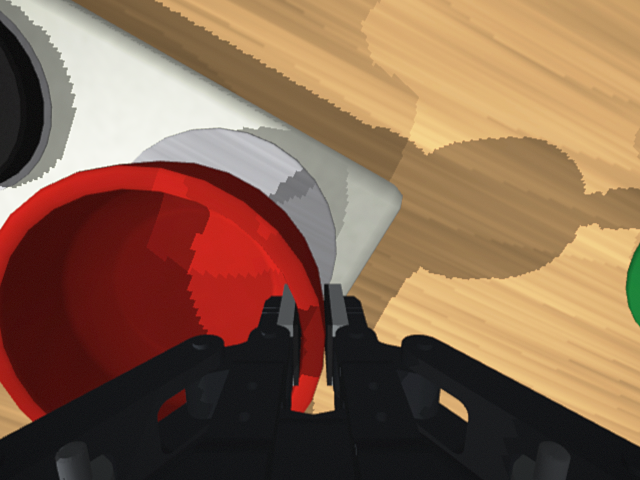

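The pan centre is (0.540,-0.0524) and the bowl is held about 2 mm off it. I'll correct that and lower the bowl.

>>> apply_moves(linear=[[0,-0.02,0.1],[0,-0.02,0.25],[0,-0.02,0.38],[0,-0.02,0.44],[0,-0.02,0.46]], delta_rot=[[0,0,0],[0,0,0],[0,0,0],[0,0,0],[0,0,0]])

```text
clock: 6.55
position: [0.5635, -0.1015, 0.1169]
tool_rot: [-3.141, 0.002, 0.444]
force: [-0.8, 0.5, -5.3]
grip_width: 0.0092
finger_force: 58.5
```

>>> apply_moves(linear=[[0,0,0.02],[0,0,0.04],[0,0,0.06],[0,0,0.08],[0,0,0.1]], delta_rot=[[0,0,0],[0,0,0],[0,0,0],[0,0,0],[0,0,0]])

```text
clock: 6.97
position: [0.5646, -0.1017, 0.1086]
tool_rot: [3.141, -0.001, 0.444]
force: [0.6, -1.5, -1.5]
grip_width: 0.009
finger_force: 58.8
```

>>> apply_moves(linear=[[0,0,0.02],[0,0,0.04],[0,0,0.06],[0,0,0.08],[0,0,0.09]], delta_rot=[[0,0,0],[0,0,0],[0,0,0],[0,0,0],[0,0,0]])

```text
clock: 7.38
position: [0.5645, -0.1018, 0.0992]
tool_rot: [3.141, -0.0, 0.444]
force: [1.2, -4.1, 0.5]
grip_width: 0.0091
finger_force: 59.3
```

```bash
python3 - <<'E'
from h import *
s=monitor.observe();T=pose(s);print(s['force'],s['moment'])
for nm in('wrist','top'):
    grab(nm,nm+'4');f=load(nm+'4');P=cloud(f);p=f['p'].astype(int)
    m=(p[...,0]>1.8*p[...,1]+15)&(p[...,0]>1.8*p[...,2]+15)&(f['d']>0)
    r=np.hypot(P[...,0]-.5405,P[...,1]+.0525);q=P[m&(r>.0535)&(r<.0605)&(P[...,2]>.11)&(P[...,2]<.16)]
    for _ in range(4):
        A=np.c_[q[:,:2]-[.54,-.0524],np.ones(len(q))];x=np.linalg.lstsq(A,q[:,2],rcond=None)[0];q=q[abs(q[:,2]-A@x)<.003]
    print(nm,len(q),'slope',x, 'tool y slope',x[:2]@T[:2,1])
    print(rim(f,np.array([.5405,-.0525]),zlo=.11,zhi=.16))
E
```

```text
[ 1.24674615 -4.1198239   0.50581447] [-0.711114   -0.32254655 -0.00756797]
wrist 10314 slope [ 0.00419606 -0.01910878  0.12822759] tool y slope 0.01906036336269322
(array([ 0.54235152, -0.0520666 ]), np.float64(0.05450278467575601), np.float64(0.1294643910526959), ((0.5404676795005798, -0.05142413452267647), 0.06011725217103958), 15774)
top 76 slope [ 0.01193859 -0.01436965  0.12888235] tool y slope 0.018102655574519122
(array([ 0.5394173 , -0.04845644]), np.float64(0.05501919866340637), np.float64(0.1334673293757632), ((0.539473295211792, -0.04849066585302353), 0.05830329284071922), 101)
```

The bowl is centred and only about 1° off level, so I'll let go.

>>> apply_moves(linear=[[0,0,0],[0,0,0],[0,0,0],[0,0,0],[0,0,0]], delta_rot=[[0,0,0],[0,0,0],[0,0,0],[0,0,0],[0,0,0]], gripper=0.1, force=20)

```text
clock: 7.9
position: [0.5642, -0.1014, 0.0993]
tool_rot: [-3.141, 0.0, 0.444]
force: [-0.0, -0.2, -0.2]
grip_width: 0.0469
finger_force: 0.0
```

>>> apply_moves(linear=[[0,0,-0.2],[0,0,-0.4],[0,0,-0.6],[0,0,-0.8],[0,0,-1.0]], delta_rot=[[0,0,0],[0,0,0],[0,0,0],[0,0,0],[0,0,0]])

```text
clock: 8.32
position: [0.5641, -0.1014, 0.2003]
tool_rot: [-3.141, -0.0, 0.444]
force: [0.5, -0.4, -0.0]
grip_width: 0.0472
finger_force: 0.0
```

>>> apply_moves(linear=[[0,0,-0.1],[0,0,-0.2],[0.2,0,-0.3],[0.4,0,-0.4],[0.6,0,-0.4]], delta_rot=[[0,0,0],[0,0,0],[0,0,0],[0,0,0],[0,0,0]], gripper=0.88)

```text
clock: 8.73
position: [0.6196, -0.0756, 0.2408]
tool_rot: [3.141, -0.001, 0.443]
force: [-0.3, -0.3, 0.3]
grip_width: 0.0805
finger_force: 0.0
```

```bash
python3 - <<'E'
from h import *
s=monitor.observe();T=pose(s);print(s['clock'],s['position'],s['tool_rot'],s['force'],s['qpos'].round(2),s['grip_width'])
grab('wrist','w5');f=load('w5');print(rim(f,np.array([.5405,-.0525]),zlo=.1,zhi=.16))
E
```

```text
8.7333 [ 0.61959272 -0.07559839  0.24084449] [ 3.14074374e+00 -1.49348195e-03  4.43319765e-01] [-0.25944273 -0.26585956  0.29105757] [ 0.12  0.51 -0.14  1.59  0.08  1.04 -1.17] 0.08047787926015901
(array([ 0.54231318, -0.05236571]), np.float64(0.055263560937101386), np.float64(0.1277379076581064), ((0.5409125685691833, -0.0527539886534214), 0.06029698625206947), 4343)
```

View pics/w5.png

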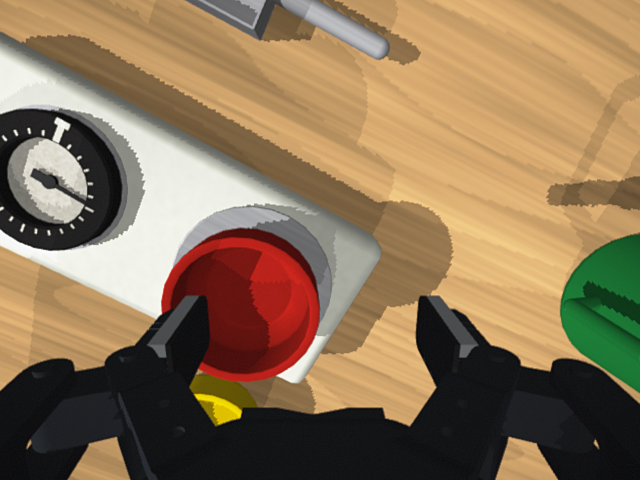

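The bowl stands upright and centred on the pan, at about (240,305) in the picture. The needle now points down-right in the dial near (45,180), and the zero mark is at (62,130). I'll go over the dial and pre-turn the wrist.

>>> apply_moves(linear=[[0.02,-0.2,0],[0.05,-0.4,0],[0.07,-0.65,0],[0.1,-0.85,0],[0.1,-1.0,0]], delta_rot=[[0,0,-0.05],[0,0,-0.1],[0,0,-0.15],[0,0,-0.2],[0,0,-0.25]])

```text
clock: 9.2
position: [0.5838, 0.0209, 0.2386]
tool_rot: [-3.14, 0.0, 0.974]
force: [-0.0, -0.4, 0.4]
grip_width: 0.0805
finger_force: 0.0
```

>>> apply_moves(linear=[[0.12,-0.15,0],[0.24,-0.3,0],[0.36,-0.45,0],[0.48,-0.6,0],[0.6,-0.75,0]], delta_rot=[[0,0,-0.05],[0,0,-0.1],[0,0,-0.15],[0,0,-0.2],[0,0,-0.25]])

```text
clock: 9.62
position: [0.5562, 0.1115, 0.2387]
tool_rot: [-3.141, 0.0, 1.496]
force: [-0.1, 0.5, 0.4]
grip_width: 0.0804
finger_force: 0.0
```

>>> apply_moves(linear=[[0.15,-0.05,0],[0.25,-0.1,0],[0.35,-0.15,0],[0.45,-0.2,0],[0.52,-0.23,0]], delta_rot=[[0,0,-0.05],[0,0,-0.1],[0,0,-0.15],[0,0,-0.2],[0,0,-0.25]])

```text
clock: 10.03
position: [0.5373, 0.1654, 0.2387]
tool_rot: [-3.141, -0.001, 2.021]
force: [0.1, 1.3, 0.7]
grip_width: 0.0801
finger_force: 0.0
```

>>> apply_moves(linear=[[0,0,0],[0,0,0],[0,0,0],[0,0,0],[0,0,0]], delta_rot=[[0,0,0],[0,0,0],[0,0,0],[0,0,0],[0,0,0]])

```text
clock: 10.45
position: [0.5382, 0.1639, 0.2392]
tool_rot: [-3.141, 0.0, 2.012]
force: [0.3, -0.3, 0.2]
grip_width: 0.0801
finger_force: 0.0
```

```bash
cat >> h.py <<'E'
def rect(f,c,z,half=.07,n=560):
    """top-down view of plane z about c: up = world +x, left = world +y"""
    k=n/(2*half);px=np.array([[0,0],[n,0],[n,n],[0,n]],np.float32)
    w=np.array([[c[0]+half-v/k,c[1]+half-u/k,z] for u,v in px])
    q=(w-f['T'][:3,3])@f['T'][:3,:3];fx,fy,cx,cy=f['K']
    uv=np.c_[q[:,0]/q[:,2]*fx+cx,q[:,1]/q[:,2]*fy+cy].astype(np.float32)
    return cv2.warpPerspective(f['p'],cv2.getPerspectiveTransform(uv,px),(n,n),flags=cv2.INTER_CUBIC)
def bezel_fit(f,c0=(.5525,.138),z=.078):
    from scipy.optimize import least_squares
    P=cloud(f);p=f['p'].astype(int)
    m=(abs(P[...,2]-z)<.004)&(p.max(-1)<90)&(np.hypot(P[...,0]-c0[0],P[...,1]-c0[1])<.068)
    q=P[m];h=cv2.convexHull(q[:,:2].astype(np.float32))[:,0]
    g=least_squares(lambda x:np.hypot(*(h-x).T)-.058,c0,loss='soft_l1',f_scale=.001);return g.x,np.median(q[:,2]),len(q),np.std(g.fun)
def dirs(f,c,zm=.078,zn=.067):
    """mark and needle azimuth (world, rad)"""
    n=560;k=n/.14
    v,u=np.mgrid[:n,:n];X=(n/2-v)/k;Y=(n/2-u)/k;r=np.hypot(X,Y);a=np.arctan2(Y,X)
    I=rect(f,c,zm).astype(int).min(-1);m=(r>.047)&(r<.056)&(I>150)
    mark=np.angle(np.exp(1j*a[m]).mean())
    I=rect(f,c,zn).astype(int).max(-1);m=(r>.020)&(r<.029)&(I<110)
    nd=np.exp(1j*a[m]);return mark,np.angle(nd.mean()),abs(nd.mean()),m.sum()
E
python3 - <<'E'
from h import *
s=monitor.observe();T=pose(s);print(s['clock'],s['position'],s['tool_rot'],s['force'],s['qpos'].round(2),s['grip_width'])
grab('wrist','w6');f=load('w6');b=bezel_fit(f);print(b);c=b[0]
print(dirs(f,c))
a=np.hstack([rect(f,c,.078,n=400),rect(f,c,.067,n=400)]);cv2.imwrite('pics/c6.png',a[:,:,::-1])
print(totool(T,[*c,.09]))
E
```

```text
10.45 [0.53823419 0.16388311 0.23922103] [-3.14145130e+00  1.79272702e-04  2.01211341e+00] [ 0.33982324 -0.32947515  0.16727037] [ 0.    0.46 -0.56  1.74  0.28  1.02 -0.21] 0.08006191680101213
(array([0.55170781, 0.13769133]), np.float64(0.07776602975468638), 7732, np.float64(0.0003163362764660858))
(np.float64(-0.08694893646035559), np.float64(-2.2448688415365914), np.float64(0.5580830574403645), np.int64(979))
[-0.29410586  0.01016489  1.49226161]
```

View pics/c6.png

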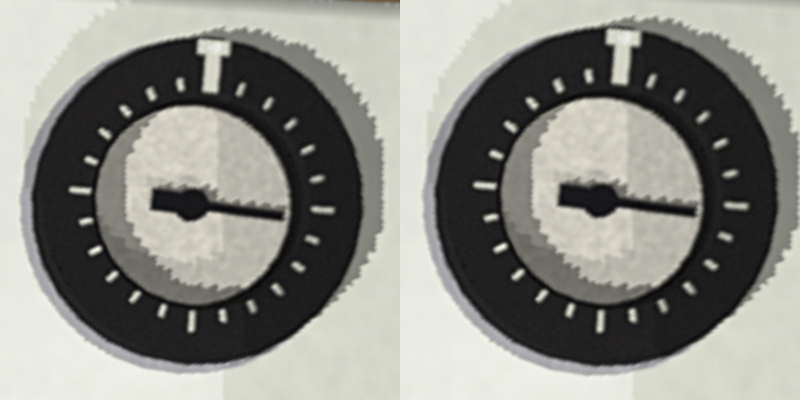

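The rectified crop, with world +x up, shows the zero mark about 4.9° clockwise of up. The needle tip is about 96.4° clockwise, so the bezel needs to turn about +91.5°. I'll straddle the ring with both open fingertips and descend.

>>> apply_moves(linear=[[-0.1,0,0.15],[-0.2,0.01,0.4],[-0.29,0.01,0.7],[-0.29,0.01,0.9],[-0.29,0.01,1.0]], delta_rot=[[0,0,0],[0,0,0],[0,0,0],[0,0,0],[0,0,0]])

```text
clock: 10.92
position: [0.5506, 0.1376, 0.1368]
tool_rot: [-3.139, -0.0, 2.013]
force: [-0.7, 0.3, 0.2]
grip_width: 0.0799
finger_force: 0.0
```

>>> apply_moves(linear=[[0,0,0.15],[0,0,0.3],[0,0,0.45],[0,0,0.54],[0,0,0.54]], delta_rot=[[0,0,0],[0,0,0],[0,0,0],[0,0,0],[0,0,0]])

```text
clock: 11.33
position: [0.5508, 0.1387, 0.0842]
tool_rot: [-3.14, -0.0, 2.015]
force: [0.9, -0.2, -0.7]
grip_width: 0.0802
finger_force: 0.0
```

>>> apply_moves(linear=[[0,0,0],[0,0,0],[0,0,0],[0,0,0],[0,0,0]], delta_rot=[[0,0,0],[0,0,0],[0,0,0],[0,0,0],[0,0,0]])

```text
clock: 11.75
position: [0.5517, 0.1387, 0.0858]
tool_rot: [3.141, 0.0, 2.014]
force: [-0.0, 0.1, -0.5]
grip_width: 0.0803
finger_force: 0.0
```

```bash
python3 - <<'E'
from h import *
s=monitor.observe();T=pose(s);print(s['position'],s['tool_rot'],s['force'],s['moment'])
print(totool(T,[.5517,.1377,.075]))
E
```

```text
[0.55167805 0.1386765  0.08583479] [3.14083882e+00 1.99578723e-04 2.01439195e+00] [-0.01108194  0.12780546 -0.4690781 ] [ 0.04348697  0.00993109 -0.03735239]
[-0.00889244 -0.00407447  0.10834661]
```

>>> apply_moves(linear=[[-0.01,0,0.04],[-0.01,0,0.08],[-0.01,0,0.11],[-0.01,0,0.13],[-0.01,0,0.15]], delta_rot=[[0,0,0],[0,0,0],[0,0,0],[0,0,0],[0,0,0]])

```text
clock: 12.17
position: [0.5517, 0.1378, 0.0699]
tool_rot: [-3.141, -0.0, 2.015]
force: [-0.1, 0.6, 0.2]
grip_width: 0.0805
finger_force: 0.0
```

>>> apply_moves(linear=[[0,0,0.01],[0,0,0.02],[0,0,0.03],[0,0,0.04],[0,0,0.04]], delta_rot=[[0,0,0],[0,0,0],[0,0,0],[0,0,0],[0,0,0]])

```text
clock: 12.58
position: [0.5519, 0.1378, 0.0663]
tool_rot: [3.142, -0.0, 2.015]
force: [0.3, -0.0, 2.9]
grip_width: 0.0804
finger_force: 1.2
```

>>> apply_moves(linear=[[0,0,0.01],[0,0,0.02],[0,0,0.03],[0,0,0.03],[0,0,0.03]], delta_rot=[[0,0,0],[0,0,0],[0,0,0],[0,0,0],[0,0,0]])

```text
clock: 13.0
position: [0.5519, 0.1378, 0.0634]
tool_rot: [3.141, 0.0, 2.014]
force: [-0.3, -0.9, 4.8]
grip_width: 0.0805
finger_force: 2.5
```

>>> apply_moves(linear=[[0,0,0.015],[0,0,0.015],[0,0,0.015],[0,0,0.015],[0,0,0.015]], delta_rot=[[0,0,0],[0,0,0.03],[0,0,0.07],[0,0,0.11],[0,0,0.15]])

```text
clock: 13.42
position: [0.5522, 0.1378, 0.062]
tool_rot: [3.141, -0.0, 1.696]
force: [-0.4, -1.6, 5.7]
grip_width: 0.0802
finger_force: 3.1
```

```bash
python3 - <<'E'
from h import *
s=monitor.observe();print(s['position'],s['tool_rot'],s['force'],s['moment'])
grab('wrist','w7');f=load('w7');c=(.5517,.1377);print(dirs(f,c,.074))
E
```

```text
[0.55217992 0.13778301 0.06203859] [ 3.14089851e+00 -1.40691572e-04  1.69620580e+00] [-0.4436274  -1.61038656  5.65502576] [-0.07775525  0.0010678   0.11180454]
(np.float64(-0.4789764672558006), np.float64(-1.6944027411566291), np.float64(0.9860911928662164), np.int64(588))
```

>>> apply_moves(linear=[[0,0,0],[0,0,0],[0,0,0],[0,0,0],[0,0,0]], delta_rot=[[0,0,0.04],[0,0,0.08],[0,0,0.12],[0,0,0.16],[0,0,0.2]])

```text
clock: 13.88
position: [0.5525, 0.1377, 0.0622]
tool_rot: [3.14, -0.0, 1.277]
force: [1.1, -1.5, 6.3]
grip_width: 0.0804
finger_force: 3.0
```

>>> apply_moves(linear=[[0,0,0],[0,0,0],[0,0,0],[0,0,0],[0,0,0]], delta_rot=[[0,0,0.04],[0,0,0.08],[0,0,0.12],[0,0,0.16],[0,0,0.2]])

```text
clock: 14.3
position: [0.5527, 0.1374, 0.0622]
tool_rot: [3.14, -0.001, 0.858]
force: [2.5, -3.0, 6.1]
grip_width: 0.0804
finger_force: 3.0
```

>>> apply_moves(linear=[[0,0,0],[0,0,0],[0,0,0],[0,0,0],[0,0,0]], delta_rot=[[0,0,0.04],[0,0,0.08],[0,0,0.12],[0,0,0.16],[0,0,0.17]])

```text
clock: 14.72
position: [0.5527, 0.1373, 0.0622]
tool_rot: [3.14, -0.001, 0.501]
force: [3.2, -4.6, 5.9]
grip_width: 0.0803
finger_force: 3.0
```

```bash
python3 - <<'E'
from h import *
s=monitor.observe();print(s['position'],s['tool_rot'],s['force'],s['moment'])
grab('wrist','w8');f=load('w8');c=(.5517,.1377);print(dirs(f,c,.074))
a=np.hstack([rect(f,c,.074,n=400),rect(f,c,.067,n=400)]);cv2.imwrite('pics/c8.png',a[:,:,::-1])
E
```

```text
[0.55270959 0.13730212 0.06220678] [ 3.14046232e+00 -1.29069997e-03  5.00871655e-01] [ 3.23578908 -4.57224406  5.87845808] [-0.80709072 -0.58327537  0.08170305]
(np.float64(-1.8239987857475222), np.float64(-1.6949580865415166), np.float64(0.9986887869031037), np.int64(616))
```

View pics/c8.png

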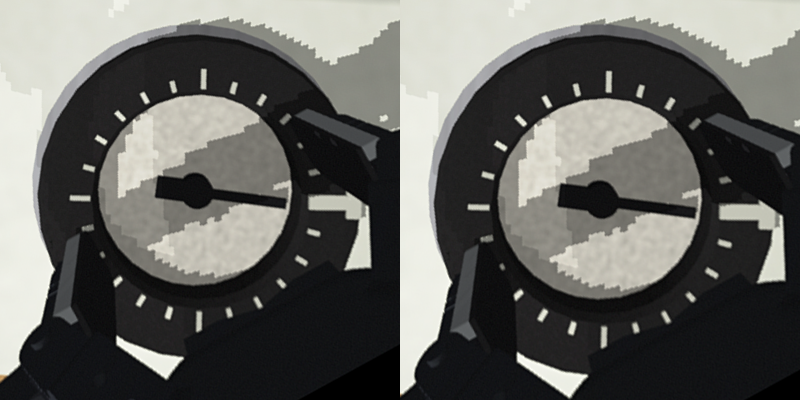

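No slip so far: the mark is at about 91.5° and the needle at about 97.1°. I'll turn 5.5° more, lift off and measure.

>>> apply_moves(linear=[[0,0,0],[0,0,0],[0,0,0],[0,0,0],[0,0,0]], delta_rot=[[0,0,0.015],[0,0,0.03],[0,0,0.046],[0,0,0.046],[0,0,0.046]])

```text
clock: 15.18
position: [0.5527, 0.1373, 0.0622]
tool_rot: [3.141, -0.001, 0.409]
force: [3.7, -3.2, 6.5]
grip_width: 0.0802
finger_force: 3.0
```

>>> apply_moves(linear=[[0,0,-0.03],[0,0,-0.08],[0,0,-0.2],[0,0,-0.5],[0,0,-0.9]], delta_rot=[[0,0,0],[0,0,0],[0,0,0],[0,0,0],[0,0,0]])

```text
clock: 15.6
position: [0.5501, 0.1375, 0.1515]
tool_rot: [-3.141, 0.005, 0.411]
force: [0.5, 0.3, 0.4]
grip_width: 0.0801
finger_force: 0.0
```

>>> apply_moves(linear=[[0.1,0,-0.3],[0.2,0,-0.6],[0.3,0,-0.8],[0.3,0,-0.8],[0.3,0,-0.8]], delta_rot=[[0,0,0],[0,0,0],[0,0,0],[0,0,0],[0,0,0]])

```text
clock: 16.02
position: [0.5796, 0.1501, 0.2333]
tool_rot: [-3.141, -0.002, 0.411]
force: [-0.9, -0.7, -1.0]
grip_width: 0.0803
finger_force: 0.0
```

```bash
cat >> h.py <<'E'
def axis_dirs(f,c,zm=.078,zn=.067):
    """directions by line fit, free of the centre: needle from dark hub+thin blob, mark from white pixels"""
    n=800;k=n/.14;v,u=np.mgrid[:n,:n];X=(n/2-v)/k;Y=(n/2-u)/k;r=np.hypot(X,Y);a=np.arctan2(Y,X);out=[]
    for z,lo,hi,dark in((zn,.012,.030,1),(zm,.041,.053,0)):
        I=rect(f,c,z,n=n).astype(int);m=(r>lo)&(r<hi)&((I.max(-1)<70) if dark else (I.min(-1)>130))
        N,L,st,_=cv2.connectedComponentsWithStats(m.astype(np.uint8));b=1+np.argmax(st[1:,4]);m=L==b
        q=np.c_[X[m],Y[m]];mu=q.mean(0);w=np.linalg.svd(q-mu,full_matrices=False)[2][0];w*=np.sign(w@mu)
        if dark: 
            if st[1:,4].size>1: pass
        out.append((np.degrees(np.arctan2(mu[1],mu[0])),np.degrees(np.arctan2(w[1],w[0])),st[b,4],np.linalg.norm(mu)))
    return out
E
python3 - <<'E'
from h import *
s=monitor.observe();print(s['clock'],s['position'],s['tool_rot'],s['force'])
grab('wrist','w9');f=load('w9');b=bezel_fit(f);print(b)
for nm in('w6','w9'):
    f=load(nm);b=bezel_fit(f)
    for c in((.5517,.1377),b[0]):print(nm,c,axis_dirs(f,c))
c=(.5517,.1377)
a=np.hstack([rect(f,c,.078,n=400),rect(f,c,.067,n=400)]);cv2.imwrite('pics/c9.png',a[:,:,::-1])
E
```

```text
16.0167 [0.57958317 0.15010505 0.23330687] [-3.14147682e+00 -1.92017671e-03  4.10607121e-01] [-0.90973979 -0.68206151 -1.02709255]
(array([0.55214275, 0.13728485]), np.float64(0.07775363330029939), 8005, np.float64(0.00022291194146213962))
w6 (0.5517, 0.1377) [(np.float64(-96.91644097802799), np.float64(-97.28369523538446), np.int32(1851), np.float64(0.021003086184870946)), (np.float64(-5.045200561479666), np.float64(-3.64498736985614), np.int32(2394), np.float64(0.04766420086325103))]
w6 [0.55170781 0.13769133] [(np.float64(-96.9398025389856), np.float64(-97.28986775245036), np.int32(1849), np.float64(0.02100863548670914)), (np.float64(-5.030384364516896), np.float64(-3.5906535401467874), np.int32(2393), np.float64(0.047662403085842894))]
w9 (0.5517, 0.1377) [(np.float64(-96.92051209988878), np.float64(-97.59300412054857), np.int32(1807), np.float64(0.020980277802888456)), (np.float64(-96.53812134194682), np.float64(-96.63733211834402), np.int32(2338), np.float64(0.04767337588684217))]
w9 [0.55214275 0.13728485] [(np.float64(-98.27498830304941), np.float64(-97.4403492625687), np.int32(1803), np.float64(0.021017908365633928)), (np.float64(-97.12269794578947), np.float64(-96.23923778360266), np.int32(2403), np.float64(0.0477721793709555))]
```

View pics/c9.png

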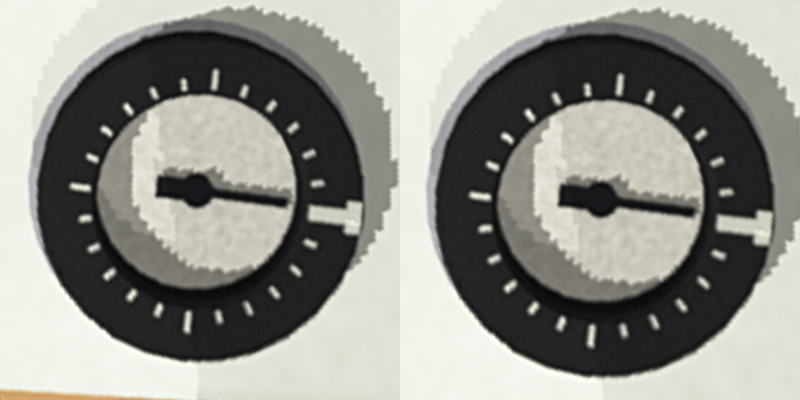

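The mark is at about 96.6° and the needle at about 97.0°, so they agree to within about 0.5°. The arm is clear, so I'll hand in.

```bash
python3 - <<'E'
from h import *
grab('top','top9');print(rim(load('top9'),np.array([.5405,-.0495]),zlo=.11,zhi=.16))
print(workorder.job_done())
E
```

```text
(array([ 0.5401416 , -0.05000564]), np.float64(0.055317197895355025), np.float64(0.13220647560122611), ((0.5403135418891907, -0.04970378801226616), 0.058970801532268524), 197)
the job is handed in; nothing more can be done
None
```

I handed the job in at about 16 s on the clock: the red egg bowl stands upright within about 1 mm of the pan's centre, and the bezel's zero mark is within about 0.5° of the needle; the judge's result was not shown.

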